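# Stand the tipped utensil canister up and close the row

### The arm

A 6-joint arm with a two-finger parallel gripper is mounted at the origin on the work surface. World frame = base frame: x ahead of the robot, y to its left, z up, the work surface at z = 0. Lengths are in m, angles in rad, forces in N, time in s.
With the tool pointing down it reaches from about 0.35 to 0.775 m from the base axis. Payload 5.5 kg.
Tool frame: the origin (TCP) lies between the finger pads; the fingertips stand 11 mm ahead of it and the grasp point (between the pads) lies 8 mm behind it (tips_ahead is the distance from the TCP to the fingertips, in m); z points along the fingers, y is the line along which they close (so a half turn about z gives the same grasp; the last joint's range is limited). The gripper opens to 85 mm and grips with 20 to 120 N. Pads are 22 mm wide; open, the fingers measure 114 mm over their backs; the gripper's body (76 mm by 85 mm) begins 54 mm behind the grasp point. The pads swing forward as they close: fully open they stand 13 mm farther back than shut.
Start: joints at [-1.336, 0.313, 0.046, 1.304, 0, 1.431], TCP at [0.21, -0.535, 0.242] pointing down, gripper open.
Joint ranges: [-2.76, 2.76], [-0.86, 1.69], [-1.03, 1.26], [-2.2, 2.34], [-1.47, 1.5], [-3.14, 3.14]. Speed limits (rad/s): [2.57, 2.57, 3.14, 3.14, 3.14, 3.14].

### API

Orientations are given as a unit quaternion [w, x, y, z].
In Python, from workcell import * gives the robot as it stands. The module is installed in compiled form; this text tells all that it offers.
- The arm moves only by the tool jog_arm, never from a script. Its argument "moves" is a list of rows, each an object with "fingers": the closure, from 0 (fully open) to 1 (shut); "slide": the shift along the tool's x, y, z in mm, a list of three; "angular": the turn, a rotation vector about the tool's x, y, z in degrees, a list of three. A call has 1 to 10 rows; each row is the pose to reach, as a shift and turn from the pose commanded when the call began, along the tool's axes at that moment; what a row does not reach only later rows make up. A row lasts 1/12 s, in which the tool goes at most 41.7 mm and 7.16 degrees, less where a joint would pass 70% of its speed; a pose out of reach is approached as far as the arm can. A call with a gripper value outside its range is refused whole. The fingers move at their own pace and stop on an object; "squeeze" is the grip in N (left out, the last holds). Time passes only in rows, so rows that repeat a pose let the fingers close. It gives the time, the measured TCP pose, the force, the opening and the grip force at its end, in the units of the state.
- get_state(): the state, without advancing time (a new reading comes with each control period).
- read_camera(name): name is "scene" or "top" or "wrist"; returns a dict with "color" (400x640x3 uint8, red, green, blue), "fovy" (degrees; the focal length in pixels is half the picture's height over the tangent of half this angle, whatever the lens; pixels are square), "cx", "cy" (the principal point, pixels), "world_from_camera" (4x4, takes a point from camera to world coordinates); the wrist camera has in their place "tool_from_camera" (4x4, takes a point from camera to tool coordinates, whose origin is the TCP and whose axes are the flange's). Camera axes: x right, y down, z forward; pixel columns grow to the right and rows downward; lengths in m; the calibration is good to about 2 mm. The wrist camera is an equidistant fisheye: a pixel r from the principal point sees the ray r / f radians off the axis. A picture is of the moment at which its call begins: read the wrist's pose just before it. There is no depth.
- hand_in(): hands the job in; it is judged then, once.
Trained networks look in a picture, given as the dict that the camera call returned (one of the last four; its "shot" number tells which), for a name from the list of things; names that differ only in an ending like _2 or _b are one class to them, and where a whole thing is asked for, a point or a joint stands for the part that bears it (a point fixed in the world has none). Each returns a list of dicts, best first, with "p" (0 to 1); they miss things now and then, are a little off and sometimes report something else, mostly with a low value. They report only what shows in the picture. A call takes as long as a camera call.
- look_for(target, picture): "point" ([column, row] in pixels, amid what is visible of it).
- tip_of(target, picture): "point" ([column, row] in pixels: a listed point, or the origin of a listed thing).
The state is a dict: "clock": time; "joint_pos": joint angles; "qvel": joint speeds; "tau": joint torques, N m; "tcp_pos": TCP position; "orientation": TCP orientation; "wrist_force": force on the tool from outside, world axes, zero at the start; "ft_torque": the same for the moment, N m; "finger_gap": finger opening in m; "grip_force": force on a finger pad.
Only numpy, scipy, OpenCV 4.12 (cv2) and the standard library are available. Lean on these libraries where they do the work, as an engineer would, in place of code of your own. Each camera call takes 0.05 s, during which the arm holds its last target. There are 200 camera calls.

### The job

One steel canister has tipped over in the lane on the prep table. Stand it upright on its foot in the lane, mouth up, then push the row together along the lane, gently, just until the three canisters stand touching one another with the far one against the end stop. Do not tip over the two standing canisters, and leave the jar, the pastry cutter and the scraper beside the lane where they are.

Things in the scene. Friction and masses are not known exactly. Their poses are not given: they have to be found in the camera images.
- lane: Fixed lane. Origin: centre of its underside; x runs along it towards the end stop (left, seen from the robot), y across, z up. 620 mm long (x -310 to 310); floor top at z = 4 mm; two rails, tops at z = 26 mm, inner faces at y = +-52 mm, 6 mm thick. The x = -310 mm end is open.
- stop: End stop: white block across the lane, 20 mm thick along the lane, 66 mm high, clamped at a place that varies. Origin: centre of its underside, on the lane floor, axes as the lane's, so its face towards the canisters is at x = -10 mm.
- canister_center (a point): Centre of the tipped canister: open steel cylinder, diameter 96 mm, 140 mm long, wall 4 mm, foot 7 mm thick, about 0.3 kg. Its x axis points from foot to mouth. It lies on the lane floor, mouth away from the end stop. Lifted by the mouth it turns about the lower edge of its foot and past some 60 degrees falls upright, standing on the next 96 mm of lane (free at the start).
- near_center (a point): Centre (half-way up, on the axis; 70 mm above its foot) of the standing steel canister nearest the tipped one, same shape and size, mouth up, about 0.3 kg, loose. z axis up. Sliding the three together along the lane takes some 6 to 15 N, pushed low; pushed higher than about 25 mm over the floor they lean and jam.
- far_center (a point): Centre (70 mm above its foot) of the black standing canister next to the end stop, same body, diameter 96 mm and 140 mm high, loose, with a few utensils in it that reach 260 mm. z axis up.
- jar_center (a point): Middle of a loose closed jar, diameter 64 mm, 95 mm high, beside the lane. To be left alone.
- cutter_center (a point): Middle of a loose ring-shaped pastry cutter, diameter 70 mm, 35 mm high, beside the lane. To be left alone.
- scraper_center (a point): Middle of a loose flat dough scraper, 120 x 85 mm, 18 mm high, beside the lane. To be left alone.

How it is judged:
At the end, for the whole second after the job is handed in: All three canisters stand upright (within 0.08 rad) on the lane floor between the rails, in their original order, at rest: neighbours' axes under 101 mm apart (gaps under 5 mm) and the black one within 5 mm of the end stop (angle between canister_center's own x axis and vertical below 0.08 rad and angle between each of near_center, far_center's own z axis and vertical below 0.08 rad and z of canister_center in the frame of lane between 0.069 and 0.079 m and y of canister_center in the frame of lane between -0.012 and 0.012 m and horizontal distance between canister_center and near_center below 0.101 m and horizontal distance between near_center and far_center below 0.101 m and x of far_center in the frame of stop above -0.063 m and x of canister_center in the frame of stop below -0.23 m and linear speed of each of canister, near_canister, far_canister below 0.02 m/s); the robot touches nothing.
It fails at once if the row is rammed against the end stop (over 50 N) (contact force between far_canister and stop above 50 N).
It fails at once if a standing canister is tipped (more than 0.3 rad) (angle between any of near_center, far_center's own z axis and vertical above 0.3 rad).
It fails at once if the jar beside the lane is moved by more than 25 mm (distance of jar_center from where it was at the start of the episode above 0.025 m).
It fails at once if the pastry cutter beside the lane is moved by more than 25 mm (distance of cutter_center from where it was at the start of the episode above 0.025 m).
It fails at once if the scraper beside the lane is moved by more than 25 mm (distance of scraper_center from where it was at the start of the episode above 0.025 m).
It also fails if it takes over 64 s, if anything falls off the work surface, if the arm or the gripper's body presses on something with over 40 N, if the wrist force passes 120 N, or if a joint passes its speed limit or range.

## Working session

There is one attempt and no reset: what is moved stays moved. The work goes in short steps, Python scripts to look and compute and a tool call to move; the robot and the scene stay as the last step left them, time stands still between calls to the robot, and variables do not carry over. Pictures are saved under pics/ and viewed, at most 10 in all, crops included, and the job is handed in when it is done.

Besides the shell and the picture viewer there is one more tool, called after "Request:" as name(argument=value, ...), one argument or row to a line, values as JSON. jog_arm: Moves the arm, as the interface text tells. Its arguments: {"type":"object","properties":{"moves":{"type":"array","items":{"type":"object","properties":{"fingers":{"type":"number"},"slide":{"type":"array","items":{"type":"number"}},"angular":{"type":"array","items":{"type":"number"}}}}},"squeeze":{"type":"number"}},"required":["moves"]}

```bash
mkdir -p pics; cat > h.py <<'E'
from workcell import *
import numpy as np, cv2
from scipy.spatial.transform import Rotation as R
def ray(im,p):
    f=200/np.tan(np.radians(im["fovy"])/2)
    T=np.array(im["world_from_camera"])
    d=np.array([(p[0]-im["cx"])/f,(p[1]-im["cy"])/f,1.])
    return T[:3,3],T[:3,:3]@d
def atz(im,p,z):
    o,d=ray(im,p); return o+d*(z-o[2])/d[2]
def tri(a,b):
    A=[];B=[]
    M=np.zeros((3,3));v=np.zeros(3)
    for o,d in (a,b):
        d=d/np.linalg.norm(d);P=np.eye(3)-np.outer(d,d);M+=P;v+=P@o
    return np.linalg.solve(M,v)
E
python3 - <<'E'
from h import *
s=get_state();print(s["clock"],s["tcp_pos"],R.from_quat(np.roll(s["orientation"],-1)).as_matrix().round(3))
ims={n:read_camera(n) for n in("scene","top")}
for n,i in ims.items(): cv2.imwrite(f"pics/{n}0.png",i["color"][...,::-1]); print(n,np.round(i["world_from_camera"],3).tolist())
for t in["lane","stop","canister_center","near_center","far_center","jar_center","cutter_center","scraper_center"]:
    r={}
    for n,i in ims.items():
        q=tip_of(t,i)
        if q: r[n]=q[0]; print(t,n,np.round(q[0]["point"]),q[0]["p"])
    if len(r)==2: print("   ",tri(*[ray(ims[n],r[n]["point"]) for n in ims]).round(3))
E
```

```text
0.0 [ 0.21037305 -0.5346085   0.24140442] [[ 0.931  0.366 -0.   ]
 [ 0.366 -0.931  0.002]
 [ 0.    -0.002 -1.   ]]
scene [[-0.67, 0.632, -0.389, 0.899], [0.742, 0.564, -0.361, 0.394], [-0.009, -0.531, -0.847, 0.825], [0.0, 0.0, 0.0, 1.0]]
top [[-0.008, -0.997, 0.075, 0.477], [-1.0, 0.008, 0.003, 0.065], [-0.004, -0.075, -0.997, 1.052], [0.0, 0.0, 0.0, 1.0]]
lane scene [399. 258.] 0.72
lane top [351. 195.] 0.63
    [0.54  0.144 0.017]
stop scene [400. 258.] 0.63
stop top [221. 214.] 0.58
    [0.52  0.282 0.009]
canister_center scene [226. 146.] 0.67
near_center scene [373. 222.] 0.33
near_center top [320. 198.] 0.72
    [0.526 0.131 0.033]
far_center scene [374. 223.] 0.65
far_center top [253. 207.] 0.74
    [0.529 0.206 0.084]
jar_center scene [312. 249.] 0.82
jar_center top [283. 146.] 0.71
    [0.653 0.145 0.071]
cutter_center top [354. 252.] 0.55
scraper_center scene [214. 208.] 0.67
scraper_center top [403. 125.] 0.92
    [ 0.708 -0.107  0.016]
```

```bash
python3 -c "
import cv2,numpy as np
a=cv2.imread('pics/scene0.png');b=cv2.imread('pics/top0.png')
cv2.imwrite('pics/both.png',cv2.resize(np.vstack([a,b]),(480,600)))"
```

```text
(no output)
```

View pics/top0.png

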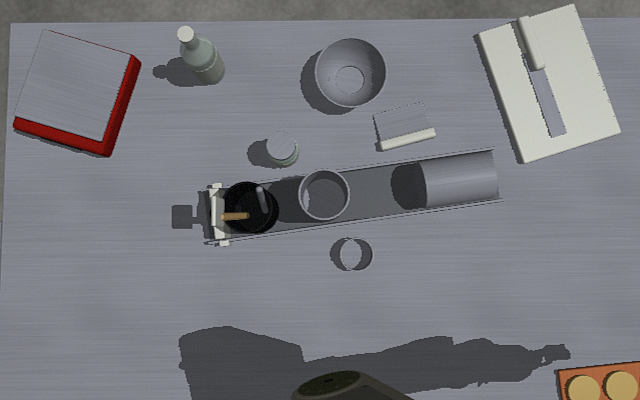

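View pics/scene0.png

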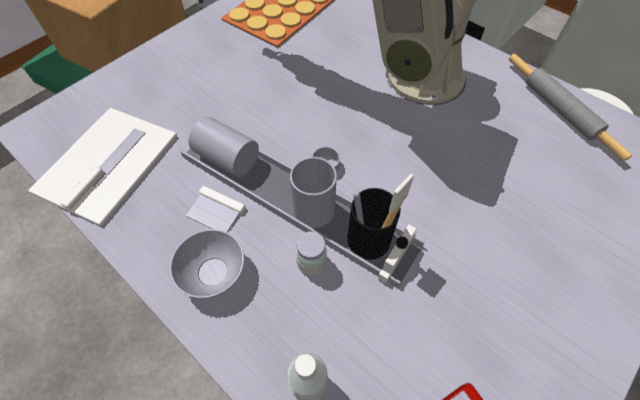

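Top view: the tipped canister covers columns 423–498 with its mouth to the right. The near rim is at (324,195), the black one at (251,208), the stop at about column 217, the jar at (282,150) and the cutter at (354,254).

```bash
python3 - <<'E'
from h import *
i=read_camera("top")
print(i["fovy"],i["cx"],i["cy"])
for n,p,z in[("railR_up",(494,149),.026),("railR_lo",(502,200),.026),("railL_lo",(206,243),.026),("mouth top",(497,177),.1),("mouth side up",(494,151),.052),("mouth side lo",(499,203),.052),("foot top",(424,182),.1),("foot sideup",(424,158),.052),("foot sidelo",(430,207),.052),("near rim",(324,195),.144),("far rim",(251,208),.144),("stopface",(225,212),.07),("jar",(282,148),.095),("cutter",(354,254),.035)]:
    print(n,atz(i,p,z).round(3))
# edges of canister
g=cv2.cvtColor(i["color"],cv2.COLOR_RGB2GRAY)
print(g[175,480:515].tolist()); print(g[182,410:440].tolist())
w=read_camera("wrist");print({k:np.round(v,3).tolist() for k,v in w.items() if k not in("color",)})
E
```

```text
43.945881021626924 321.08118122494363 197.3465580347702
railR_up [ 0.653 -0.294  0.026]
railR_lo [ 0.546 -0.307  0.026]
railL_lo [0.462 0.306 0.026]
mouth top [ 0.586 -0.272  0.1  ]
mouth side up [ 0.644 -0.284  0.052]
mouth side lo [ 0.538 -0.291  0.052]
foot top [ 0.577 -0.131  0.1  ]
foot sideup [ 0.631 -0.142  0.052]
foot sidelo [ 0.531 -0.152  0.052]
near rim [0.55  0.062 0.144]
far rim [0.527 0.196 0.144]
stopface [0.524 0.259 0.07 ]
jar [0.647 0.143 0.095]
cutter [0.438 0.002 0.035]
[149, 146, 149, 150, 150, 147, 150, 150, 153, 151, 154, 152, 152, 153, 152, 151, 146, 133, 129, 131, 127, 130, 131, 132, 133, 132, 134, 132, 132, 131, 129, 131, 133, 135, 134]
[46, 51, 48, 46, 48, 50, 53, 49, 49, 53, 52, 51, 49, 48, 41, 99, 146, 143, 141, 141, 144, 144, 144, 145, 145, 143, 143, 142, 141, 143]
{'fovy': 65.706, 'cx': 318.559, 'cy': 199.319, 'tool_from_camera': [[0.001, -0.965, -0.262, 0.065], [1.0, 0.001, 0.0, -0.0], [-0.0, -0.262, 0.965, -0.131], [0.0, 0.0, 0.0, 1.0]], 'shot': 4}
```

```bash
cat >> h.py <<'E'
U=np.array([-.136,.991,0]);U/=np.linalg.norm(U);Z=np.array([0,0,1.]);V=np.cross(Z,U);O=np.array([.598,-.300,0])
def where():
    s=get_state();q=R.from_quat(np.roll(s["orientation"],-1));p=np.array(s["tcp_pos"]);m=q.as_matrix()
    d=m[:,2]
    print("t %.2f s %.1f lat %.1f z %.1f theta %.1f joints"%(s["clock"],(p-O)@U*1e3,(p-O)@V*1e3,p[2]*1e3,np.degrees(np.arcsin(-d[2]))),np.round(s["joint_pos"],2),"x.V %.3f d.V %.3f F"%(m[:,0]@-V,d@V),np.round(s["wrist_force"],1),"gap %.3f grip %.1f"%(s["finger_gap"],s["grip_force"]))
    return p,q
def to(*targets):
    """(s,z,theta) in mm,deg, lat=0"""
    p,q=where()
    for s,z,th,*l in targets:
        t=np.radians(th);d=np.cos(t)*U-np.sin(t)*Z;x=-V;M=np.c_[x,np.cross(d,x),d]
        g=O+U*s/1e3+V*(l[0] if l else 0)/1e3+Z*z/1e3
        print("slide",(q.inv().apply(g-p)*1e3).round(1).tolist(),"ang",np.degrees((q.inv()*R.from_matrix(M)).as_rotvec()).round(1).tolist())
E
python3 -c "
from h import *
to((-50,220,90),(-50,220,65),(-50,200,40))"
```

```text
t 1.00 s -180.3 lat 415.9 z 242.3 theta 90.0 joints [-1.34  0.31  0.05  1.3  -0.    1.43] x.V 0.972 d.V -0.000 F [-0.4  1.  -0.3] gap 0.085 grip 0.0
slide [434.9, -28.4, 22.3] ang [0.0, 0.0, 13.7]
slide [434.9, -28.4, 22.3] ang [24.9, 3.0, 13.4]
slide [434.9, -28.4, 42.3] ang [49.8, 6.0, 12.8]
```

Request:
jog_arm(
  moves=[
    {"slide": [40,-3,2],"angular": [0,0,1.4],"fingers": 0.4},
    {"slide": [80,-6,4],"angular": [0,0,3],"fingers": 0.4},
    {"slide": [120,-9,6],"angular": [0,0,4],"fingers": 0.4},
    {"slide": [160,-12,8],"angular": [3,0,6],"fingers": 0.4},
    {"slide": [200,-15,10],"angular": [6,1,7],"fingers": 0.4},
    {"slide": [240,-18,12],"angular": [10,1,8],"fingers": 0.4},
    {"slide": [280,-20,14],"angular": [14,2,10],"fingers": 0.4},
    {"slide": [320,-22,16],"angular": [18,2,11],"fingers": 0.4},
    {"slide": [360,-25,19],"angular": [22,3,13],"fingers": 0.4},
    {"slide": [400,-28,22],"angular": [25,3,13],"fingers": 0.4},
  ],
)

```text
clock: 1.83
tcp_pos: [0.5737, -0.3623, 0.22]
orientation: [-0.218, 0.973, 0.069, -0.015]
wrist_force: [1.7, -2.1, -0.3]
finger_gap: 0.0512
grip_force: 0.0
```

```bash
python3 -c "
from h import *
to((-40,190,40),(-40,170,40))"
```

```text
t 1.83 s -58.4 lat 32.6 z 220.0 theta 64.7 joints [-0.79  0.88  0.86  1.92  0.26  2.16] x.V 1.000 d.V 0.001 F [ 1.7 -2.1 -0.3] gap 0.051 grip 0.0
slide [32.6, -3.7, 35.0] ang [24.7, 0.1, 0.3]
slide [32.6, 4.8, 53.0] ang [24.7, 0.1, 0.3]
```

Request:
jog_arm(
  moves=[
    {"slide": [33,-4,8],"angular": [5,0,0]},
    {"slide": [33,-4,17],"angular": [10,0,0]},
    {"slide": [33,-4,25],"angular": [15,0,0]},
    {"slide": [33,-4,30],"angular": [20,0,0]},
    {"slide": [33,-4,35],"angular": [25,0,0]},
    {"slide": [33,-4,35],"angular": [25,0,0]},
  ],
)

```text
schema error: expected keys fingers, slide, angular
```

```bash
python3 - <<'E'
from h import *
to((-26,143,40),(28,98,40))
w=read_camera("wrist");cv2.imwrite("pics/w1.png",w["color"][...,::-1])
i=read_camera("top");cv2.imwrite("pics/t1.png",i["color"][...,::-1])
i=read_camera("scene");cv2.imwrite("pics/s1.png",i["color"][:300,:400,::-1])
E
```

```text
t 1.83 s -58.4 lat 32.6 z 220.0 theta 64.7 joints [-0.79  0.88  0.86  1.92  0.26  2.16] x.V 1.000 d.V 0.001 F [ 1.7 -2.1 -0.3] gap 0.051 grip 0.0
slide [32.6, 3.7, 83.4] ang [24.7, 0.1, 0.3]
slide [32.8, -25.9, 147.2] ang [24.7, 0.1, 0.3]
```

View pics/w1.png

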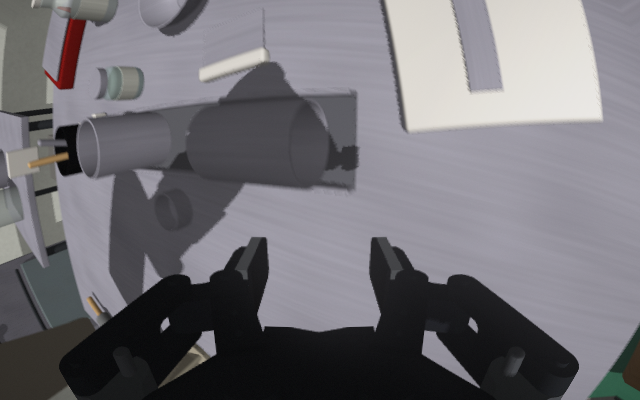

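View pics/s1.png

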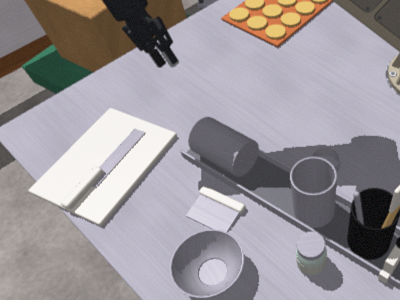

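The wrist picture shows the mouth ellipse at columns 290–328, the lane end at column 355, and the fingers still short of it. The scene is untouched.

Request:
jog_arm(
  moves=[
    {"fingers": 0.4,"slide": [33,-4,8],"angular": [5,0,0]},
    {"fingers": 0.4,"slide": [33,-4,17],"angular": [10,0,0]},
    {"fingers": 0.4,"slide": [33,-4,25],"angular": [15,0,0]},
    {"fingers": 0.4,"slide": [33,-4,30],"angular": [20,0,0]},
    {"fingers": 0.4,"slide": [33,-4,35],"angular": [25,0,0]},
    {"fingers": 0.4,"slide": [33,-4,35],"angular": [25,0,0]},
    {"fingers": 0.4,"slide": [33,-4,35],"angular": [25,0,0]},
  ],
)

```text
clock: 2.57
tcp_pos: [0.581, -0.3176, 0.1743]
orientation: [-0.412, 0.909, 0.06, -0.019]
wrist_force: [0.2, -0.3, 0.2]
finger_gap: 0.0512
grip_force: 0.0
```

```bash
python3 - <<'E'
from h import *
to((-26,143,40),(28,98,40))
w=read_camera("wrist");cv2.imwrite("pics/w2.png",w["color"][...,::-1])
E
```

```text
t 2.57 s -15.1 lat 19.2 z 174.3 theta 41.3 joints [-0.82  1.24  1.26  2.34  0.46  2.01] x.V 1.000 d.V -0.018 F [ 0.2 -0.3  0.2] gap 0.051 grip 0.0
slide [18.9, 30.8, 12.8] ang [1.3, -1.0, 0.2]
slide [17.6, 29.0, 83.0] ang [1.3, -1.0, 0.2]
```

View pics/w2.png

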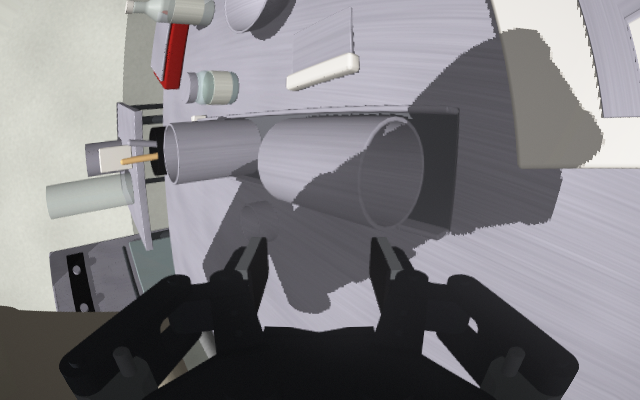

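```bash
python3 - <<'E'
from h import *
to((-10,150,50),(33,98.5,50))
E
```

```text
t 2.62 s -15.0 lat 18.7 z 177.2 theta 41.5 joints [-0.82  1.23  1.26  2.34  0.46  2.01] x.V 1.000 d.V -0.020 F [ 0.1 -0.8  1. ] gap 0.051 grip 0.0
slide [18.1, 17.1, 22.1] ang [-8.5, -1.1, 0.2]
slide [16.8, 27.2, 88.4] ang [-8.5, -1.1, 0.2]
```

Request:
jog_arm(
  moves=[
    {"fingers": 0.4,"slide": [9,8,10],"angular": [-5,-1,0]},
    {"fingers": 0.4,"slide": [18,17,22],"angular": [-8.5,-1,0]},
    {"fingers": 0.4,"slide": [18,17,22],"angular": [-8.5,-1,0]},
  ],
)

```text
clock: 2.87
tcp_pos: [0.601, -0.3067, 0.1515]
orientation: [-0.34, 0.938, 0.068, -0.02]
wrist_force: [-0.2, 0.2, 0.2]
finger_gap: 0.0514
grip_force: 0.0
```

```bash
python3 - <<'E'
from h import *
to((-10,150,50),(33,98.5,50),(33,98.5,45))
E
```

```text
t 2.87 s -7.1 lat -2.1 z 151.5 theta 50.2 joints [-0.77  1.07  0.95  2.03  0.41  2.11] x.V 1.000 d.V -0.003 F [-0.2  0.2  0.2] gap 0.051 grip 0.0
slide [-2.1, 3.2, -0.7] ang [0.2, -0.2, 0.5]
slide [-2.3, 3.1, 66.4] ang [0.2, -0.2, 0.5]
slide [-2.3, 3.1, 66.4] ang [5.2, -0.1, 0.5]
```

Request:
jog_arm(
  moves=[
    {"fingers": 0.4,"slide": [-2,1,12],"angular": [3,0,0]},
    {"fingers": 0.4,"slide": [-2,2,25],"angular": [5,0,0]},
    {"fingers": 0.4,"slide": [-2,3,37],"angular": [5,0,0]},
    {"fingers": 0.4,"slide": [-2,3,48],"angular": [5,0,0]},
    {"fingers": 0.4,"slide": [-2,3,56],"angular": [5,0,0]},
    {"fingers": 0.4,"slide": [-2,3,62],"angular": [5,0,0]},
    {"fingers": 0.4,"slide": [-2,3,66],"angular": [5,0,0]},
    {"fingers": 0.4,"slide": [-2,3,66],"angular": [5,0,0]},
  ],
)

```text
clock: 3.53
tcp_pos: [0.5926, -0.27, 0.097]
orientation: [-0.383, 0.921, 0.065, -0.024]
wrist_force: [0.2, 0.8, -0.6]
finger_gap: 0.0512
grip_force: 0.0
```

```bash
python3 - <<'E'
from h import *
to((33,98.5,45))
w=read_camera("wrist");s=read_camera("scene")
cv2.imwrite("pics/w3.png",np.vstack([w["color"][90:390,100:500,::-1],s["color"][60:260,120:520,::-1]]))
E
```

```text
t 3.53 s 30.5 lat 1.2 z 97.0 theta 44.9 joints [-0.75  1.07  0.76  1.93  0.46  2.09] x.V 1.000 d.V -0.003 F [ 0.2  0.8 -0.6] gap 0.051 grip 0.0
slide [1.2, -2.8, 0.8] ang [-0.1, -0.2, 0.3]
```

View pics/w3.png

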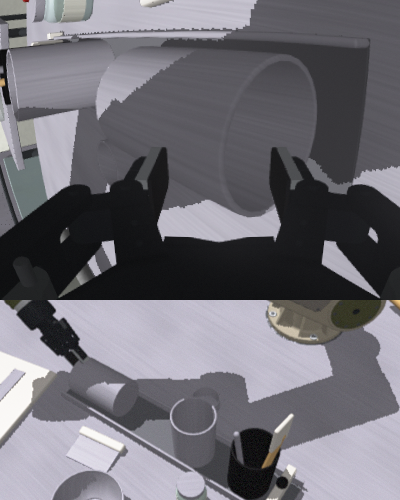

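```bash
cat >> h.py <<'E'
def arc(al,th,extra=4,pivot=(168,4)):
    a=np.radians(al);t=np.radians(th)
    return (pivot[0]-140*np.cos(a)+94*np.sin(a)+extra*np.cos(t), pivot[1]+140*np.sin(a)+94*np.cos(a)-extra*np.sin(t), th)
E
python3 - <<'E'
from h import *
to(*[arc(a,45) for a in (0,2,5,9,13,17,21,25,29,33)])
E
```

```text
t 3.63 s 30.0 lat 1.1 z 97.1 theta 44.9 joints [-0.76  1.07  0.76  1.93  0.46  2.09] x.V 1.000 d.V -0.003 F [-0.6 -0.3  0.5] gap 0.052 grip 0.0
slide [1.1, 0.8, 2.0] ang [-0.1, -0.2, 0.3]
slide [1.1, -5.0, 1.0] ang [-0.1, -0.2, 0.3]
slide [1.2, -13.7, -0.2] ang [-0.1, -0.2, 0.3]
slide [1.2, -25.5, -1.0] ang [-0.1, -0.2, 0.3]
slide [1.3, -37.3, -1.1] ang [-0.1, -0.2, 0.3]
slide [1.3, -49.0, -0.2] ang [-0.1, -0.2, 0.3]
slide [1.4, -60.7, 1.4] ang [-0.1, -0.2, 0.3]
slide [1.4, -72.2, 3.8] ang [-0.1, -0.2, 0.3]
slide [1.5, -83.5, 7.0] ang [-0.1, -0.2, 0.3]
slide [1.5, -94.5, 11.1] ang [-0.1, -0.2, 0.3]
```

Request:
jog_arm(
  squeeze=30,
  moves=[
    {"fingers": 0.6,"slide": [1,0,2],"angular": [0,0,0]},
    {"fingers": 0.7,"slide": [1,-3,1],"angular": [0,0,0]},
    {"fingers": 0.74,"slide": [1,-8,0],"angular": [0,0,0]},
    {"fingers": 0.75,"slide": [1,-14,0],"angular": [0,0,0]},
    {"fingers": 0.75,"slide": [1,-20,-1],"angular": [0,0,0]},
    {"fingers": 0.76,"slide": [1,-26,-1],"angular": [0,0,0]},
    {"fingers": 0.77,"slide": [1,-33,-1],"angular": [0,0,0]},
    {"fingers": 0.78,"slide": [1,-41,-1],"angular": [0,0,0]},
    {"fingers": 0.8,"slide": [1,-49,0],"angular": [0,0,0]},
    {"fingers": 0.8,"slide": [1,-49,0],"angular": [0,0,0]},
  ],
)

```text
clock: 4.47
tcp_pos: [0.5891, -0.2341, 0.1327]
orientation: [-0.382, 0.921, 0.065, -0.024]
wrist_force: [-0.8, -0.1, -0.8]
finger_gap: 0.0168
grip_force: 0.2
```

```bash
python3 - <<'E'
from h import *
to(*[arc(a,45) for a in (19,22,25,28,31,34,37,40)])
w=read_camera("wrist");s=read_camera("scene")
cv2.imwrite("pics/w4.png",np.vstack([w["color"][90:390,100:500,::-1],s["color"][60:260,120:520,::-1]]))
E
```

```text
t 4.47 s 66.5 lat -0.1 z 132.7 theta 44.9 joints [-0.72  0.98  0.66  1.9   0.48  2.11] x.V 1.000 d.V -0.003 F [-0.8 -0.1 -0.8] gap 0.017 grip 0.2
slide [-0.1, -3.9, -0.3] ang [-0.1, -0.1, 0.3]
slide [-0.0, -12.6, 1.2] ang [-0.1, -0.1, 0.3]
slide [0.0, -21.2, 3.1] ang [-0.1, -0.1, 0.3]
slide [0.0, -29.7, 5.4] ang [-0.1, -0.1, 0.3]
slide [0.1, -38.1, 8.2] ang [-0.1, -0.1, 0.3]
slide [0.1, -46.3, 11.5] ang [-0.1, -0.1, 0.3]
slide [0.2, -54.4, 15.1] ang [-0.1, -0.1, 0.3]
slide [0.2, -62.2, 19.2] ang [-0.1, -0.1, 0.3]
```

View pics/w4.png

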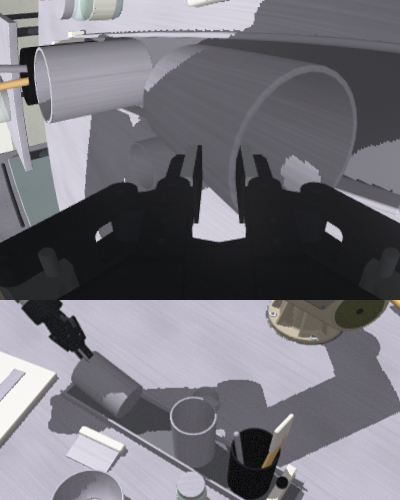

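The canister is pinched between the pads, with its mouth already lifted. Carrying on along the arc.

Request:
jog_arm(
  squeeze=30,
  moves=[
    {"fingers": 0.82,"slide": [0,-6,0],"angular": [0,0,0]},
    {"fingers": 0.83,"slide": [0,-13,1],"angular": [0,0,0]},
    {"fingers": 0.84,"slide": [0,-20,3],"angular": [0,0,0]},
    {"fingers": 0.86,"slide": [0,-27,5],"angular": [0,0,0]},
    {"fingers": 0.88,"slide": [0,-34,7],"angular": [0,0,0]},
    {"fingers": 0.9,"slide": [0,-41,9],"angular": [0,0,0]},
    {"fingers": 0.92,"slide": [0,-48,12],"angular": [0,0,0]},
    {"fingers": 0.94,"slide": [0,-55,15],"angular": [0,0,0]},
    {"fingers": 0.96,"slide": [0,-62,19],"angular": [0,0,0]},
    {"fingers": 1.0,"slide": [0,-62,19],"angular": [0,0,0]},
  ],
)

```text
clock: 5.4
tcp_pos: [0.5806, -0.1768, 0.1625]
orientation: [-0.383, 0.921, 0.065, -0.024]
wrist_force: [-0.3, -0.0, 2.9]
finger_gap: 0.0039
grip_force: 29.4
```

```bash
python3 - <<'E'
from h import *
to(*[arc(a,a) for a in (45,49,53,57,61,65,69,73)])
E
```

```text
t 5.40 s 124.4 lat 0.4 z 162.5 theta 44.8 joints [-0.67  0.86  0.5   1.84  0.51  2.16] x.V 1.000 d.V -0.002 F [-0.3 -0.   2.9] gap 0.004 grip 29.4
slide [0.5, -12.7, 6.9] ang [-0.2, -0.1, 0.3]
slide [0.5, -21.9, 13.8] ang [-4.2, -0.1, 0.3]
slide [0.6, -30.7, 21.4] ang [-8.2, -0.1, 0.3]
slide [0.6, -38.9, 29.5] ang [-12.2, -0.1, 0.3]
slide [0.6, -46.5, 38.2] ang [-16.2, -0.1, 0.3]
slide [0.6, -53.4, 47.4] ang [-20.2, -0.2, 0.3]
slide [0.7, -59.8, 57.0] ang [-24.2, -0.2, 0.3]
slide [0.7, -65.4, 67.1] ang [-28.2, -0.2, 0.3]
```

```bash
python3 - <<'E'
from h import *
to(*[arc(a,a,10,(150,6)) for a in (45,49,53,57,61,65,69,73,77,81,85,88,90)])
s=read_camera("scene")
cv2.imwrite("pics/s5.png",cv2.resize(s["color"][60:260,150:450,::-1],None,fx=2,fy=2))
E
```

```text
t 5.40 s 124.4 lat 0.4 z 162.5 theta 44.8 joints [-0.67  0.86  0.5   1.84  0.51  2.16] x.V 1.000 d.V -0.002 F [-0.3 -0.   2.9] gap 0.004 grip 29.4
slide [0.4, -1.4, -1.3] ang [-0.2, -0.1, 0.3]
slide [0.5, -10.2, 5.6] ang [-4.2, -0.1, 0.3]
slide [0.5, -18.6, 13.1] ang [-8.2, -0.1, 0.3]
slide [0.5, -26.3, 21.2] ang [-12.2, -0.1, 0.3]
slide [0.6, -33.5, 29.8] ang [-16.2, -0.1, 0.3]
slide [0.6, -40.1, 38.8] ang [-20.2, -0.2, 0.3]
slide [0.6, -46.0, 48.3] ang [-24.2, -0.2, 0.3]
slide [0.6, -51.3, 58.2] ang [-28.2, -0.2, 0.3]
slide [0.6, -55.8, 68.5] ang [-32.2, -0.2, 0.3]
slide [0.6, -59.7, 79.0] ang [-36.2, -0.2, 0.3]
slide [0.6, -62.7, 89.7] ang [-40.2, -0.2, 0.3]
slide [0.6, -64.6, 97.9] ang [-43.2, -0.2, 0.3]
slide [0.6, -65.5, 103.5] ang [-45.2, -0.2, 0.3]
```

View pics/s5.png

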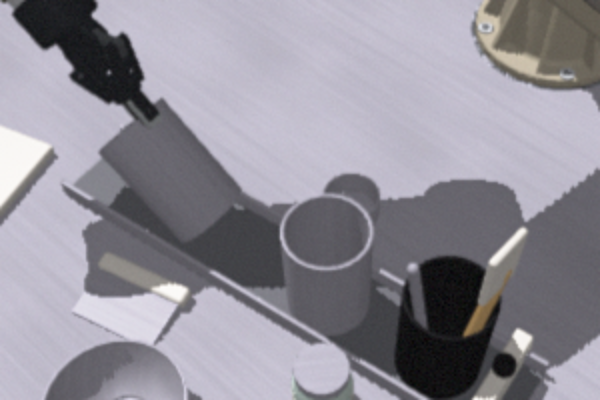

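The picture shows the canister held at about 45° with the wall gripped, and its foot at about (190,240) well clear of the near one. I'll turn it upright.

Request:
jog_arm(
  squeeze=40,
  moves=[
    {"fingers": 1,"slide": [0,-1,-1],"angular": [0,0,0]},
    {"fingers": 1,"slide": [0,-10,6],"angular": [-4,0,0]},
    {"fingers": 1,"slide": [0,-19,13],"angular": [-8,0,0]},
    {"fingers": 1,"slide": [0,-26,21],"angular": [-12,0,0]},
    {"fingers": 1,"slide": [0,-34,30],"angular": [-16,0,0]},
    {"fingers": 1,"slide": [0,-40,39],"angular": [-20,0,0]},
    {"fingers": 1,"slide": [0,-46,48],"angular": [-24,0,0]},
    {"fingers": 1,"slide": [0,-51,58],"angular": [-28,0,0]},
    {"fingers": 1,"slide": [0,-56,68],"angular": [-32,0,0]},
    {"fingers": 1,"slide": [0,-56,68],"angular": [-32,0,0]},
  ],
)

```text
clock: 6.28
tcp_pos: [0.5689, -0.088, 0.1561]
orientation: [-0.113, 0.991, 0.071, -0.003]
wrist_force: [-1.6, 1.9, 7.8]
finger_gap: 0.003
grip_force: 41.5
```

```bash
python3 - <<'E'
from h import *
to(*[arc(a,a,10,(150,6)) for a in (81,85,88,90)])
E
```

```text
t 6.28 s 214.0 lat 0.0 z 156.1 theta 77.1 joints [-0.39  0.42 -0.03  1.23  0.2   2.59] x.V 1.000 d.V -0.008 F [-1.6  1.9  7.8] gap 0.003 grip 41.5
slide [-0.0, -6.8, 8.7] ang [-3.9, -0.5, 0.4]
slide [-0.0, -15.1, 16.2] ang [-7.9, -0.5, 0.4]
slide [-0.0, -21.0, 22.2] ang [-10.9, -0.5, 0.4]
slide [-0.0, -24.8, 26.3] ang [-12.9, -0.5, 0.4]
```

Request:
jog_arm(
  moves=[
    {"fingers": 1,"slide": [0,-5,4],"angular": [-4,0,0]},
    {"fingers": 1,"slide": [0,-10,9],"angular": [-7,0,0]},
    {"fingers": 1,"slide": [0,-15,14],"angular": [-9,0,0]},
    {"fingers": 1,"slide": [0,-20,18],"angular": [-11,0,0]},
    {"fingers": 1,"slide": [0,-24,23],"angular": [-13,0,0]},
    {"fingers": 1,"slide": [0,-24,23],"angular": [-13,0,0]},
    {"fingers": 1,"slide": [0,-24,23],"angular": [-13,0,0]},
  ],
)

```text
clock: 6.87
tcp_pos: [0.568, -0.0634, 0.1388]
orientation: [-0.0, 0.998, 0.069, 0.006]
wrist_force: [1.8, 3.3, 12.4]
finger_gap: 0.003
grip_force: 42.7
```

```bash
python3 - <<'E'
from h import *
where()
s=read_camera("scene");i=read_camera("top")
cv2.imwrite("pics/s6.png",np.vstack([s["color"][60:290,130:470,::-1],i["color"][100:300,180:520,::-1]]))
E
```

```text
t 6.87 s 238.5 lat -2.5 z 138.8 theta 89.3 joints [-0.25  0.35 -0.16  1.05  0.    2.75] x.V 1.000 d.V -0.012 F [ 1.8  3.3 12.4] gap 0.003 grip 42.7
```

View pics/s6.png

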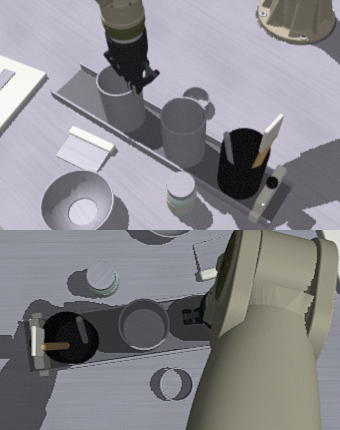

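The canister is upright in the lane, held at its rim, and the others are undisturbed. I'll release and back off upward.

Request:
jog_arm(
  moves=[
    {"fingers": 0.97,"slide": [0,0,-1],"angular": [0,0,0]},
    {"fingers": 0.92,"slide": [0,0,-1],"angular": [0,0,0]},
    {"fingers": 0.86,"slide": [0,0,-1],"angular": [0,0,0]},
    {"fingers": 0.82,"slide": [0,0,-1],"angular": [0,0,0]},
    {"fingers": 0.8,"slide": [0,0,-5],"angular": [0,0,0]},
    {"fingers": 0.8,"slide": [0,0,-20],"angular": [0,0,0]},
    {"fingers": 0.8,"slide": [0,0,-45],"angular": [0,0,0]},
    {"fingers": 0.8,"slide": [0,0,-80],"angular": [0,0,0]},
    {"fingers": 0.8,"slide": [0,0,-100],"angular": [0,0,0]},
  ],
)

```text
clock: 7.72
tcp_pos: [0.5649, -0.0642, 0.2387]
orientation: [-0.001, 0.998, 0.069, 0.003]
wrist_force: [-0.4, -0.2, 0.3]
finger_gap: 0.0175
grip_force: 0.0
```

```bash
python3 - <<'E'
from h import *
to((60,210,60),(60,120,60))
E
```

```text
t 7.72 s 238.1 lat 0.8 z 238.7 theta 89.6 joints [-0.26  0.3   0.01  1.28  0.    2.75] x.V 1.000 d.V -0.006 F [-0.4 -0.2  0.3] gap 0.017 grip 0.0
slide [0.4, 178.1, 28.5] ang [29.9, -0.3, 0.2]
slide [-0.2, 178.2, 118.5] ang [29.9, -0.3, 0.2]
```

Request:
jog_arm(
  moves=[
    {"fingers": 1,"slide": [0,35,0],"angular": [0,0,0]},
    {"fingers": 1,"slide": [0,70,0],"angular": [5,0,0]},
    {"fingers": 1,"slide": [0,105,0],"angular": [11,0,0]},
    {"fingers": 1,"slide": [0,140,5],"angular": [17,0,0]},
    {"fingers": 1,"slide": [0,165,15],"angular": [23,0,0]},
    {"fingers": 1,"slide": [0,178,28],"angular": [30,0,0]},
    {"fingers": 1,"slide": [0,178,28],"angular": [30,0,0]},
    {"fingers": 1,"slide": [0,178,28],"angular": [30,0,0]},
  ],
)

```text
clock: 8.38
tcp_pos: [0.5875, -0.2427, 0.1979]
orientation: [-0.264, 0.962, 0.063, -0.021]
wrist_force: [-0.1, 1.0, 1.2]
finger_gap: -0.0006
grip_force: 0.0
```

```bash
python3 - <<'E'
from h import *
to((60,120,60),(70,50,60),(90,27,60))
i=read_camera("top");s=read_camera("scene")
cv2.imwrite("pics/s7.png",np.vstack([s["color"][60:290,130:470,::-1],i["color"][100:300,180:520,::-1]]))
E
```

```text
t 8.38 s 58.1 lat 2.6 z 197.9 theta 59.3 joints [-0.68  0.77  0.57  1.78  0.35  2.26] x.V 1.000 d.V 0.004 F [-0.1  1.   1.2] gap -0.001 grip 0.0
slide [3.1, 38.2, 67.9] ang [-0.7, 0.2, -0.3]
slide [3.5, 65.4, 133.2] ang [-0.7, 0.2, -0.3]
slide [3.6, 59.9, 163.2] ang [-0.7, 0.2, -0.3]
```

View pics/s7.png

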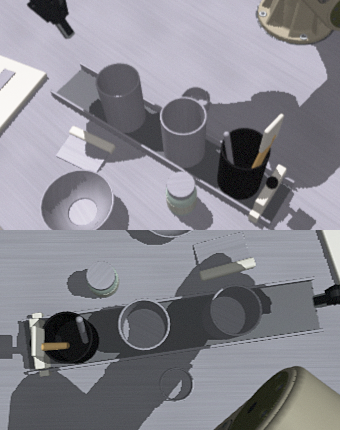

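Request:
jog_arm(
  moves=[
    {"fingers": 1,"slide": [1,18,32],"angular": [0,0,0]},
    {"fingers": 1,"slide": [2,38,65],"angular": [0,0,0]},
    {"fingers": 1,"slide": [3,52,100],"angular": [0,0,0]},
    {"fingers": 1,"slide": [3.5,65,130],"angular": [0,0,0]},
    {"fingers": 1,"slide": [3.5,64,147],"angular": [0,0,0]},
    {"fingers": 1,"slide": [3.5,63,157],"angular": [0,0,0]},
    {"fingers": 1,"slide": [3.5,62,161],"angular": [0,0,0]},
    {"fingers": 1,"slide": [3.5,62,161],"angular": [0,0,0]},
  ],
)

```text
clock: 9.15
tcp_pos: [0.5909, -0.2114, 0.0412]
orientation: [-0.257, 0.964, 0.069, -0.014]
wrist_force: [0.3, -0.4, -0.5]
finger_gap: 0.0
grip_force: 0.0
```

```bash
python3 - <<'E'
from h import *
to((115,25,60),(125,25,60),(180,25,60))
E
```

```text
t 9.15 s 88.7 lat -5.0 z 41.2 theta 60.1 joints [-0.64  0.81  0.25  1.39  0.37  2.29] x.V 1.000 d.V -0.006 F [ 0.3 -0.4 -0.5] gap 0.000 grip 0.0
slide [-5.0, -14.8, 27.1] ang [0.1, -0.3, 0.5]
slide [-5.0, -23.4, 32.1] ang [0.1, -0.3, 0.5]
slide [-4.8, -71.1, 59.5] ang [0.1, -0.3, 0.5]
```

Request:
jog_arm(
  moves=[
    {"fingers": 1,"slide": [0,0,0],"angular": [0,0,0]},
    {"fingers": 1,"slide": [0,0,0],"angular": [0,0,0]},
  ],
)

```text
clock: 9.32
tcp_pos: [0.591, -0.2135, 0.04]
orientation: [-0.258, 0.964, 0.068, -0.014]
wrist_force: [0.2, -0.1, -0.2]
finger_gap: -0.0004
grip_force: 0.0
```

```bash
python3 - <<'E'
from h import *
to((88,25,60),(120,25,60),(180,25,60))
E
```

```text
t 9.32 s 86.7 lat -4.8 z 40.0 theta 60.1 joints [-0.64  0.81  0.25  1.39  0.37  2.29] x.V 1.000 d.V -0.006 F [ 0.2 -0.1 -0.2] gap -0.000 grip 0.0
slide [-5.0, 6.3, 13.7] ang [0.1, -0.4, 0.3]
slide [-4.9, -21.4, 29.6] ang [0.1, -0.4, 0.3]
slide [-4.8, -73.4, 59.5] ang [0.1, -0.4, 0.3]
```

Request:
jog_arm(
  moves=[
    {"fingers": 1,"slide": [-3,4,8],"angular": [0,0,0]},
    {"fingers": 1,"slide": [-5,6,14],"angular": [0,0,0]},
    {"fingers": 1,"slide": [-5,-3,19],"angular": [0,0,0]},
    {"fingers": 1,"slide": [-5,-12,24],"angular": [0,0,0]},
    {"fingers": 1,"slide": [-5,-20,29],"angular": [0,0,0]},
    {"fingers": 1,"slide": [-5,-20,29],"angular": [0,0,0]},
  ],
)

```text
clock: 9.82
tcp_pos: [0.5796, -0.1796, 0.022]
orientation: [-0.26, 0.963, 0.068, -0.016]
wrist_force: [0.1, 0.6, 0.5]
finger_gap: 0.0003
grip_force: 0.0
```

```bash
python3 - <<'E'
from h import *
to((130,25,60),(160,25,60),(180,25,60))
E
```

```text
t 9.82 s 121.8 lat 1.8 z 22.0 theta 59.8 joints [-0.61  0.78  0.15  1.31  0.38  2.32] x.V 1.000 d.V -0.002 F [0.1 0.6 0.5] gap 0.000 grip 0.0
slide [1.9, -8.6, 1.5] ang [-0.2, -0.1, 0.2]
slide [2.0, -34.6, 16.6] ang [-0.2, -0.1, 0.2]
slide [2.0, -51.8, 26.7] ang [-0.2, -0.1, 0.2]
```

Request:
jog_arm(
  moves=[
    {"fingers": 1,"slide": [1,-4,0],"angular": [0,0,0]},
    {"fingers": 1,"slide": [2,-8,2],"angular": [0,0,0]},
    {"fingers": 1,"slide": [2,-12,4],"angular": [0,0,0]},
    {"fingers": 1,"slide": [2,-16,6.5],"angular": [0,0,0]},
    {"fingers": 1,"slide": [2,-20,9],"angular": [0,0,0]},
    {"fingers": 1,"slide": [2,-24,11],"angular": [0,0,0]},
    {"fingers": 1,"slide": [2,-28,13],"angular": [0,0,0]},
    {"fingers": 1,"slide": [2,-32,15.5],"angular": [0,0,0]},
    {"fingers": 1,"slide": [2,-36,18],"angular": [0,0,0]},
    {"fingers": 1,"slide": [2,-40,20],"angular": [0,0,0]},
  ],
)

```text
clock: 10.65
tcp_pos: [0.5761, -0.1368, 0.0249]
orientation: [-0.259, 0.963, 0.067, -0.016]
wrist_force: [-0.4, -0.8, -0.6]
finger_gap: -0.0001
grip_force: 0.3
```

```bash
python3 - <<'E'
from h import *
to((195,25,60),(245,25,60))
i=read_camera("top");s=read_camera("scene")
cv2.imwrite("pics/s8.png",np.vstack([s["color"][60:290,130:470,::-1],i["color"][100:300,180:520,::-1]]))
E
```

```text
t 10.65 s 164.6 lat -0.5 z 24.9 theta 59.9 joints [-0.56  0.73  0.06  1.25  0.4   2.37] x.V 1.000 d.V -0.004 F [-0.4 -0.8 -0.6] gap -0.000 grip 0.3
slide [-0.5, -26.3, 15.1] ang [-0.1, -0.2, 0.2]
slide [-0.4, -69.6, 40.2] ang [-0.1, -0.2, 0.2]
```

View pics/s8.png

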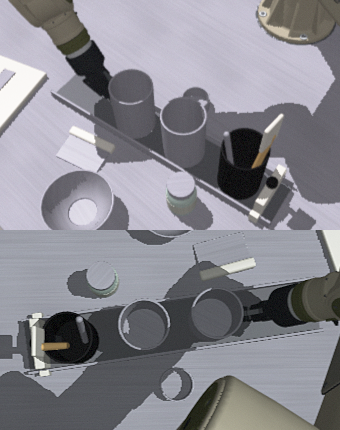

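I have viewed one picture more than the ten allowed, so from here on I'll use numbers only. The canister is sliding upright; continuing.

Request:
jog_arm(
  moves=[
    {"fingers": 1,"slide": [0,-3,2],"angular": [0,0,0]},
    {"fingers": 1,"slide": [0,-7,4],"angular": [0,0,0]},
    {"fingers": 1,"slide": [0,-10,6],"angular": [0,0,0]},
    {"fingers": 1,"slide": [0,-14,8],"angular": [0,0,0]},
    {"fingers": 1,"slide": [0,-17,10],"angular": [0,0,0]},
    {"fingers": 1,"slide": [0,-21,12],"angular": [0,0,0]},
    {"fingers": 1,"slide": [0,-24,14],"angular": [0,0,0]},
    {"fingers": 1,"slide": [0,-28,16],"angular": [0,0,0]},
    {"fingers": 1,"slide": [0,-31,18],"angular": [0,0,0]},
    {"fingers": 1,"slide": [0,-35,20],"angular": [0,0,0]},
  ],
)

```text
clock: 11.58
tcp_pos: [0.5707, -0.0971, 0.0252]
orientation: [-0.259, 0.963, 0.067, -0.015]
wrist_force: [1.5, -0.4, -0.2]
finger_gap: -0.0003
grip_force: 0.3
```

```bash
cat >> h.py <<'E'
def rims():
    """s-range of silver rims / the three canister centres via circle fit in top view around z=.144"""
    i=read_camera("top")
    for t in("canister_center","near_center","far_center","stop"):
        for f in (tip_of,):
            for q in f(t,i)[:2]:
                z=.004 if t=="stop" else .074
                p=atz(i,q["point"],z)-O;print(t,"p",q["p"],"s %.0f lat %.0f"%(p@U*1e3,p@V*1e3))
    g=cv2.medianBlur(cv2.cvtColor(i["color"],cv2.COLOR_RGB2GRAY),3)
    c=cv2.HoughCircles(g,cv2.HOUGH_GRADIENT,1.0,20,param1=80,param2=14,minRadius=22,maxRadius=29)
    for x,y,r in (c[0] if c is not None else []):
        p=atz(i,(x,y),.144)-O
        if abs(p@V)<.03: print("circle s %.0f lat %.0f r %.1f"%(p@U*1e3,p@V*1e3,r))
E
python3 - <<'E'
from h import *
to((240,25,60)); rims()
E
```

```text
t 11.58 s 204.8 lat -0.5 z 25.2 theta 59.9 joints [-0.51  0.69 -0.02  1.2   0.41  2.42] x.V 1.000 d.V -0.004 F [ 1.5 -0.4 -0.2] gap -0.000 grip 0.3
slide [-0.5, -30.4, 17.8] ang [-0.1, -0.2, 0.2]
canister_center p 0.84 s 260 lat -3
canister_center p 0.74 s 189 lat -126
near_center p 0.96 s 372 lat -4
far_center p 0.59 s 513 lat 5
stop p 0.79 s 582 lat 1
circle s 367 lat -1 r 25.1
circle s 270 lat -4 r 25.0
circle s 511 lat 0 r 26.2
circle s 66 lat -6 r 26.2
```

Request:
jog_arm(
  moves=[
    {"fingers": 1,"slide": [0,-3,2],"angular": [0,0,0]},
    {"fingers": 1,"slide": [0,-6,3.5],"angular": [0,0,0]},
    {"fingers": 1,"slide": [0,-9,5],"angular": [0,0,0]},
    {"fingers": 1,"slide": [0,-12,7],"angular": [0,0,0]},
    {"fingers": 1,"slide": [0,-15,8.5],"angular": [0,0,0]},
    {"fingers": 1,"slide": [0,-18,10],"angular": [0,0,0]},
    {"fingers": 1,"slide": [0,-21,12],"angular": [0,0,0]},
    {"fingers": 1,"slide": [0,-24,14],"angular": [0,0,0]},
    {"fingers": 1,"slide": [0,-26,15],"angular": [0,0,0]},
    {"fingers": 1,"slide": [0,-28,16],"angular": [0,0,0]},
  ],
)

```text
clock: 12.67
tcp_pos: [0.5662, -0.0651, 0.0254]
orientation: [-0.259, 0.963, 0.067, -0.016]
wrist_force: [0.9, -2.4, -1.5]
finger_gap: 0.0001
grip_force: 0.0
```

```bash
python3 - <<'E'
from h import *
to((250,25,60)); rims()
E
```

```text
t 12.67 s 237.1 lat -0.4 z 25.4 theta 59.9 joints [-0.47  0.66 -0.07  1.15  0.43  2.46] x.V 1.000 d.V -0.003 F [ 0.9 -2.4 -1.5] gap 0.000 grip 0.0
slide [-0.4, -11.0, 6.8] ang [-0.1, -0.2, 0.2]
canister_center p 0.83 s 294 lat -6
near_center p 0.95 s 400 lat -3
far_center p 0.88 s 509 lat 3
stop p 0.55 s 581 lat -1
circle s 396 lat -2 r 25.0
circle s 301 lat -4 r 26.1
circle s 502 lat -0 r 28.4
circle s 125 lat -3 r 23.9
```

Request:
jog_arm(
  moves=[
    {"fingers": 1,"slide": [0,-1.5,1],"angular": [0,0,0]},
    {"fingers": 1,"slide": [0,-3,2],"angular": [0,0,0]},
    {"fingers": 1,"slide": [0,-4.5,3],"angular": [0,0,0]},
    {"fingers": 1,"slide": [0,-6,3.5],"angular": [0,0,0]},
    {"fingers": 1,"slide": [0,-7.5,4.5],"angular": [0,0,0]},
    {"fingers": 1,"slide": [0,-9,5],"angular": [0,0,0]},
    {"fingers": 1,"slide": [0,-10,6],"angular": [0,0,0]},
    {"fingers": 1,"slide": [0,-11,6.5],"angular": [0,0,0]},
    {"fingers": 1,"slide": [0,-12,7],"angular": [0,0,0]},
    {"fingers": 1,"slide": [0,-13,7.5],"angular": [0,0,0]},
  ],
)

```text
clock: 13.75
tcp_pos: [0.5642, -0.0504, 0.0254]
orientation: [-0.259, 0.963, 0.067, -0.016]
wrist_force: [1.0, -2.3, -0.1]
finger_gap: -0.0001
grip_force: 0.0
```

```bash
python3 - <<'E'
from h import *
to((260,25,60)); rims()
E
```

```text
t 13.75 s 251.8 lat -0.4 z 25.4 theta 59.9 joints [-0.45  0.65 -0.1   1.13  0.43  2.48] x.V 1.000 d.V -0.003 F [ 1.  -2.3 -0.1] gap -0.000 grip 0.0
slide [-0.4, -6.9, 4.4] ang [-0.1, -0.2, 0.2]
canister_center p 0.68 s 315 lat -12
near_center p 0.77 s 413 lat -7
far_center p 0.97 s 511 lat -7
stop p 0.7 s 586 lat 3
circle s 411 lat -4 r 26.1
circle s 509 lat -1 r 26.2
circle s 319 lat 4 r 28.4
circle s 143 lat -4 r 22.5
```

Request:
jog_arm(
  moves=[
    {"fingers": 1,"slide": [0,-0.9,0.5],"angular": [0,0,0]},
    {"fingers": 1,"slide": [0,-1.8,1],"angular": [0,0,0]},
    {"fingers": 1,"slide": [0,-2.6,1.5],"angular": [0,0,0]},
    {"fingers": 1,"slide": [0,-3.5,2],"angular": [0,0,0]},
    {"fingers": 1,"slide": [0,-4.3,2.5],"angular": [0,0,0]},
    {"fingers": 1,"slide": [0,-5.2,3],"angular": [0,0,0]},
    {"fingers": 1,"slide": [0,-6,3.5],"angular": [0,0,0]},
  ],
)

```text
clock: 14.58
tcp_pos: [0.5636, -0.0442, 0.0254]
orientation: [-0.259, 0.964, 0.067, -0.015]
wrist_force: [0.9, -5.2, 0.1]
finger_gap: -0.0002
grip_force: 0.0
```

```bash
python3 - <<'E'
from h import *
to((270,25,60)); rims()
E
```

```text
t 14.58 s 258.1 lat -0.7 z 25.4 theta 60.0 joints [-0.44  0.64 -0.11  1.12  0.43  2.49] x.V 1.000 d.V -0.004 F [ 0.9 -5.2  0.1] gap -0.000 grip 0.0
slide [-0.7, -10.1, 6.3] ang [-0.0, -0.2, 0.2]
canister_center p 0.77 s 322 lat -3
near_center p 0.91 s 419 lat -6
far_center p 0.8 s 514 lat 0
stop p 0.96 s 584 lat 4
circle s 418 lat -3 r 25.0
circle s 325 lat -4 r 25.1
circle s 511 lat -2 r 26.2
circle s 143 lat -2 r 28.4
```

Force is about 5 N, so all three are sliding together. Now small steps until the force rises at the stop.

Request:
jog_arm(
  moves=[
    {"fingers": 1,"slide": [0,-0.9,0.5],"angular": [0,0,0]},
    {"fingers": 1,"slide": [0,-1.8,1],"angular": [0,0,0]},
    {"fingers": 1,"slide": [0,-2.6,1.5],"angular": [0,0,0]},
    {"fingers": 1,"slide": [0,-3.5,2],"angular": [0,0,0]},
  ],
)

```text
clock: 15.17
tcp_pos: [0.5629, -0.04, 0.0254]
orientation: [-0.259, 0.963, 0.067, -0.015]
wrist_force: [0.2, -5.1, -0.3]
finger_gap: 0.0
grip_force: 0.0
```

Request:
jog_arm(
  moves=[
    {"fingers": 1,"slide": [0,-0.9,0.5],"angular": [0,0,0]},
    {"fingers": 1,"slide": [0,-1.8,1],"angular": [0,0,0]},
  ],
)

```text
clock: 15.33
tcp_pos: [0.5625, -0.0379, 0.0255]
orientation: [-0.259, 0.963, 0.067, -0.015]
wrist_force: [0.7, -5.0, -0.9]
finger_gap: -0.0
grip_force: 0.0
```

Request:
jog_arm(
  moves=[
    {"fingers": 1,"slide": [0,-0.9,0.5],"angular": [0,0,0]},
    {"fingers": 1,"slide": [0,-1.8,1],"angular": [0,0,0]},
    {"fingers": 1,"slide": [0,-2.6,1.5],"angular": [0,0,0]},
  ],
)

```text
clock: 15.58
tcp_pos: [0.5621, -0.035, 0.0254]
orientation: [-0.259, 0.963, 0.067, -0.015]
wrist_force: [0.7, -4.8, -0.7]
finger_gap: 0.0002
grip_force: 0.0
```

```bash
python3 - <<'E'
from h import *
where(); rims()
E
```

```text
t 15.58 s 267.5 lat -0.5 z 25.4 theta 59.9 joints [-0.43  0.64 -0.12  1.11  0.44  2.51] x.V 1.000 d.V -0.004 F [ 0.7 -4.8 -0.7] gap 0.000 grip 0.0
canister_center p 0.92 s 327 lat -10
near_center p 0.56 s 430 lat -5
near_center p 0.29 s 307 lat 4
stop p 0.92 s 583 lat -4
circle s 426 lat -4 r 26.1
circle s 334 lat -6 r 25.1
circle s 522 lat -3 r 27.3
circle s 141 lat -4 r 22.8
```

Stop face is at about s=573, so the far one should touch at about 525.

Request:
jog_arm(
  moves=[
    {"fingers": 1,"slide": [0,-0.9,0.5],"angular": [0,0,0]},
    {"fingers": 1,"slide": [0,-1.8,1],"angular": [0,0,0]},
  ],
)

```text
clock: 16.0
tcp_pos: [0.5619, -0.0329, 0.0255]
orientation: [-0.259, 0.963, 0.067, -0.015]
wrist_force: [0.5, -5.9, -1.1]
finger_gap: -0.0001
grip_force: 0.0
```

Request:
jog_arm(
  moves=[
    {"fingers": 1,"slide": [0,-0.9,0.5],"angular": [0,0,0]},
    {"fingers": 1,"slide": [0,-1.8,1],"angular": [0,0,0]},
  ],
)

```text
clock: 16.17
tcp_pos: [0.5625, -0.0323, 0.0256]
orientation: [-0.258, 0.964, 0.067, -0.015]
wrist_force: [1.6, -13.6, 0.7]
finger_gap: 0.0001
grip_force: 0.0
```

Request:
jog_arm(
  moves=[
    {"fingers": 1,"slide": [0,-0.9,0.5],"angular": [0,0,0]},
  ],
)

```text
clock: 16.25
tcp_pos: [0.5629, -0.0319, 0.0258]
orientation: [-0.257, 0.964, 0.067, -0.014]
wrist_force: [1.9, -16.1, 1.8]
finger_gap: 0.0001
grip_force: 0.0
```

The force has risen to 16 N and motion has stopped, so the row is against the stop. Backing off.

Request:
jog_arm(
  moves=[
    {"fingers": 1,"slide": [0,2,-1],"angular": [0,0,0]},
    {"fingers": 1,"slide": [0,4,-2.3],"angular": [0,0,0]},
    {"fingers": 1,"slide": [0,10,-6],"angular": [0,0,0]},
    {"fingers": 1,"slide": [0,20,-12],"angular": [0,0,0]},
    {"fingers": 1,"slide": [0,35,-21],"angular": [0,0,0]},
    {"fingers": 1,"slide": [0,52,-32],"angular": [0,0,0]},
    {"fingers": 1,"slide": [0,60,-55],"angular": [0,0,0]},
    {"fingers": 1,"slide": [0,60,-80],"angular": [0,0,0]},
    {"fingers": 1,"slide": [0,60,-80],"angular": [0,0,0]},
    {"fingers": 1,"slide": [0,60,-80],"angular": [0,0,0]},
  ],
)

```text
clock: 17.08
tcp_pos: [0.5746, -0.1223, 0.0654]
orientation: [-0.259, 0.964, 0.067, -0.014]
wrist_force: [-0.4, 0.7, -0.5]
finger_gap: 0.0004
grip_force: 0.0
```

```bash
python3 - <<'E'
from h import *
where(); rims()
E
```

```text
t 17.08 s 179.2 lat -1.0 z 65.4 theta 60.0 joints [-0.55  0.68  0.07  1.3   0.4   2.39] x.V 1.000 d.V -0.006 F [-0.4  0.7 -0.5] gap 0.000 grip 0.0
near_center p 0.85 s 433 lat -9
far_center p 0.76 s 520 lat -5
stop p 0.62 s 579 lat 1
circle s 429 lat -5 r 25.0
circle s 334 lat -6 r 25.1
circle s 519 lat 1 r 28.4
circle s 53 lat -6 r 22.7
circle s 568 lat -3 r 24.0
```

```bash
python3 -c "
from workcell import *
print(hand_in())"
```

```text
the job is handed in; nothing more can be done
None
```

I stood the tipped canister upright and pushed the row together until it stalled at about 16 N against the end stop, then backed the arm clear and handed in at about 17 s. The hand-in gave no verdict; the last gap between the black canister and the stop is inferred from that stall and the top camera rather than seen, and I viewed 11 pictures against the limit of 10.

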